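Lay out the spreads for the breakfast rolls

TASK

Lay out the serving tray: carry the jam jar, the honey jar, the herb shaker and the margarine tub, in any order, each to the coaster of its own lid colour and shape. Keep them upright, set each down gently without dropping it, centred in its white outline, with the square honey jar and the oblong tub lined up with theirs, and let go. The black-lidded jar and the white cup stay standing where they are.

Things in the scene. Friction and masses are not known exactly. Their poses are not given: they have to be found in the camera images.
- jam_mid (a point): Jam jar: round, 52 mm across, 70 mm tall, dark red contents, paper band, red lid; about 0.2 kg. The point is its centre, 35 mm above its underside; z up along the jar.
- honey_mid (a point): Honey jar: square, 52 x 52 mm, the square amber part 52 mm tall with a round yellow lid (48 mm across) above it, 68 mm tall in all; about 0.25 kg. The point is its centre, 34 mm above its underside; x and y square to the flat sides, z up.
- shaker_mid (a point): Herb shaker: slim round steel cylinder, 42 mm across, 95 mm tall, green cap; about 0.15 kg. The point is its centre, 47.5 mm above its underside; z up.
- tub_mid (a point): Margarine tub: oblong, 100 mm long (x), 56 mm wide (y), 45 mm tall, white with a flush blue lid fixed to it; about 0.25 kg. The point is its centre, 22.5 mm above its underside; x along its length, z up.
- red_coaster: Red round coaster, 82 mm across, with a white ring outline as wide as the jam jar at its centre. All four coasters are 4 mm thick, fixed, and lie on the floor of a grey-and-white striped serving tray (floor 4 mm above the counter, rim 14 mm above the counter) on the robot's left. Origin: centre of the underside.
- yellow_coaster: Yellow square coaster, 76 x 76 mm, with a white square outline at its centre, its sides along x and y. 4 mm thick, on the striped tray, origin at the centre of its underside.
- green_coaster: Green round coaster, 72 mm across, with a white ring outline as wide as the shaker at its centre. 4 mm thick, on the striped tray, origin at the centre of its underside.
- blue_coaster: Blue oblong coaster, 124 mm long (x) by 80 mm (y), with a white oblong outline at its centre. 4 mm thick, on the striped tray, origin at the centre of its underside.
- dark_jar_mid (a point): Jar with a black lid and near-black contents, loose, 52 mm across, 70 mm tall, standing among the other things; it has no coaster and must stay where it is. The point is its centre, 35 mm above its underside.
- cup_mid (a point): White ceramic cup without a handle, loose, 68 mm across the rim, 75 mm tall, standing among the other things; it must stay where it is. The point is its centre, 37.5 mm above its underside.
There are look-alikes about, which are no part of the job. Several things look just like the red_coaster: the one meant starts farthest from the robot's base.

How it is judged:
By the outcome, as a careful person would: the job done as asked, in the order asked, and still so for the second after the job is handed in, with the robot touching nothing.
It also fails if it takes over 115 s, if anything falls off the work surface, if the arm or the gripper's body presses on something with over 40 N, if the wrist force passes 120 N, or if a joint passes its speed limit or range.

ROBOT

A 6-joint arm with a two-finger parallel gripper is mounted at the origin on the work surface. World frame = base frame: x ahead of the robot, y to its left, z up, the work surface at z = 0. Lengths are in m, angles in rad, forces in N, time in s.
With the tool pointing down it reaches from about 0.35 to 0.85 m from the base axis. Payload 8.1 kg.
Tool frame: the origin (TCP) lies where the fingers leave the gripper's body, on its centre line; the fingertips stand 73 mm ahead of it and the grasp point (between the pads) lies 54 mm ahead of it; z points along the fingers, y is the line along which they close (so a half turn about z gives the same grasp; the last joint's range is limited). The gripper opens to 85 mm and grips with 20 to 120 N. Pads are 22 mm wide; open, the fingers measure 114 mm over their backs; the gripper's body (76 mm by 85 mm) begins 54 mm behind the grasp point. The pads swing forward as they close: fully open they stand 13 mm farther back than shut.
Start: joints at [1.137, 0.13, 1.488, -0, 1.523, -0.085], TCP at [0.205, 0.564, 0.304] pointing down, gripper open.
Joint ranges: [-2.96, 2.96], [-0.89, 2.26], [0.02, 2.5], [-1.34, 4.48], [0, 2.73], [-2.66, 2.66]. Speed limits (rad/s): [2.39, 2.39, 2.79, 3.14, 3.14, 3.14].

INTERFACE

Orientations are given as a unit quaternion [w, x, y, z].
In Python, from plant import state, eyes, arm gives the robot as it stands.
- The arm moves only by the tool move_arm, never from a script. Its argument "motion" is a list that holds one entry, the list of rows, each a list of 5 numbers: the shift along the tool's x, y, z in mm, then the turn about the tool's z in degrees, then the opening, from 0 (shut) to 1 (fully open). In form: [[[x, y, z, roll, grip], ...]]. A call has 1 to 20 rows; each row is the pose to reach, as a shift and turn from the pose commanded when the call began, along the tool's axes at that moment; what a row does not reach only later rows make up. A row lasts 1/10 s, in which the tool goes at most 50 mm and 8.59 degrees, less where a joint would pass 70% of its speed; a pose out of reach is approached as far as the arm can. A call with a gripper value outside its range is refused whole. The fingers move at their own pace and stop on an object; the grip force is fixed at half the most. Time passes only in rows, so rows that repeat a pose let the fingers close. It gives the time, the measured TCP pose, the force, the opening and the grip force at its end, in the units of the state.
- state(): the state, without advancing time (a new reading comes with each control period).
- eyes.grab_frame(name): name is "scene" or "top" or "wrist"; returns the picture (400x640x3 uint8, red, green, blue); there is no depth.
- eyes.camera_model(name): a dict with "K" (3x3 intrinsics, pixels), "xyz" and "orientation" of the camera in the world; the wrist camera has in their place "hand_eye" (4x4, takes a point from camera to tool coordinates, whose origin is the TCP and whose axes are the flange's). Camera axes: x right, y up, looking along -z (the intrinsics and any distortion apply to the point x, -y, -z); pixel columns grow to the right and rows downward; lengths in m; the calibration is good to about 2 mm. A picture is of the moment at which its call begins: read the wrist's pose just before it. camera_model takes no time and is no camera call.
- arm.close_job(): hands the job in; it is judged then, once.
The state is a dict: "time_s": time; "joints": joint angles; "joint_vel": joint speeds; "tau": joint torques, N m; "position": TCP position; "orientation": TCP orientation; "wrist_force": force on the tool from outside, world axes, zero at the start; "moment": the same for the moment, N m; "grip_width": finger opening in m; "grasp_force": force on a finger pad.
Only numpy, scipy, OpenCV 4.12 (cv2) and the standard library are available. Lean on these libraries where they do the work, as an engineer would, in place of code of your own. Each camera call takes 0.05 s, during which the arm holds its last target. There are 200 camera calls.

## Working session

There is one attempt and no reset: what is moved stays moved. The work goes in short steps, Python scripts to look and compute and a tool call to move; the robot and the scene stay as the last step left them, time stands still between calls to the robot, and variables do not carry over. Pictures are saved under pics/ and viewed, at most 14 in all, crops included, and the job is handed in when it is done.

Besides the shell and the picture viewer there is one more tool, called after "Call:" as name(argument=value, ...) on one line, values as JSON. move_arm: Moves the arm, as the interface text tells. Its arguments: {"type":"object","properties":{"motion":{"type":"array","items":{"type":"array","items":{"type":"array","items":{"type":"number"}}}}},"required":["motion"]}

```bash
mkdir -p pics; python3 - <<'E'
from plant import state, eyes, arm
import cv2,numpy as np
for n in ["scene","top"]:
    f=eyes.grab_frame(n); cv2.imwrite(f"pics/{n}0.png",f[:,:,::-1])
for n in ["scene","top","wrist"]: print(n,eyes.camera_model(n))
print(state())
E
```

```text
scene {'K': array([[483.70744882,   0.        , 321.99859356],
       [  0.        , 483.70744882, 207.26984695],
       [  0.        ,   0.        ,   1.        ]]), 'xyz': array([ 1.51598418, -0.34244911,  0.87948624]), 'orientation': array([0.71836793, 0.37273571, 0.25802288, 0.52767396])}
top {'K': array([[503.71977579,   0.        , 307.88704162],
       [  0.        , 503.71977579, 195.42676472],
       [  0.        ,   0.        ,   1.        ]]), 'xyz': array([0.30150525, 0.01951724, 1.21610662]), 'orientation': array([-0.70348793, -0.05292281,  0.04783684,  0.70711777])}
wrist {'K': array([[308.6934924 ,   0.        , 319.11950894],
       [  0.        , 308.6934924 , 202.03751345],
       [  0.        ,   0.        ,   1.        ]]), 'hand_eye': array([[-1.69970488e-04,  9.61074122e-01,  2.76290615e-01,
         6.95423400e-02],
       [ 9.99999975e-01,  1.22982209e-04,  1.87394949e-04,
         2.78120565e-04],
       [ 1.46121606e-04,  2.76290640e-01, -9.61074118e-01,
        -6.90447600e-02],
       [ 0.00000000e+00,  0.00000000e+00,  0.00000000e+00,
         1.00000000e+00]])}
{'time_s': 0.1, 'joints': array([ 1.13660425e+00,  1.31078852e-01,  1.48912545e+00,  6.83635742e-06,
        1.52301796e+00, -8.54095136e-02]), 'joint_vel': array([ 2.76603268e-05, -1.55259733e-03, -1.67743105e-03, -2.63325246e-04,
        1.08017185e-03, -3.27353489e-04]), 'tau': array([ 2.18371475e-03, -5.70949566e+01, -5.01943052e+01, -9.13474446e-05,
        8.09047488e-03,  5.77109381e-05]), 'position': array([0.20488242, 0.56355135, 0.30297797]), 'orientation': array([-2.12612439e-04,  1.73508791e-01,  9.84831983e-01, -7.86581082e-04]), 'wrist_force': array([0.42209513, 0.54772115, 0.2907029 ]), 'moment': array([0.08655058, 0.02797749, 0.04343834]), 'grasp_force': 0.0, 'grip_width': 0.08569792233930781}
```

View pics/top0.png

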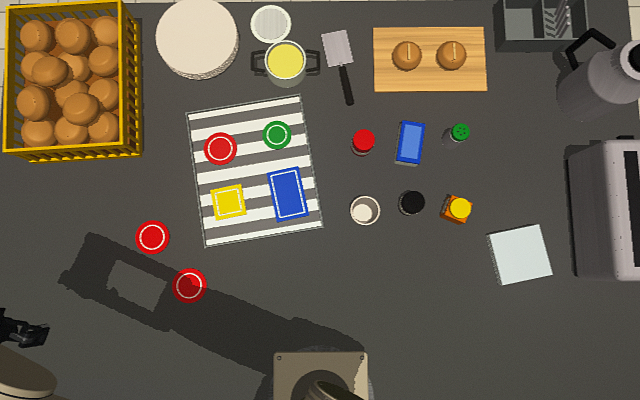

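View pics/scene0.png

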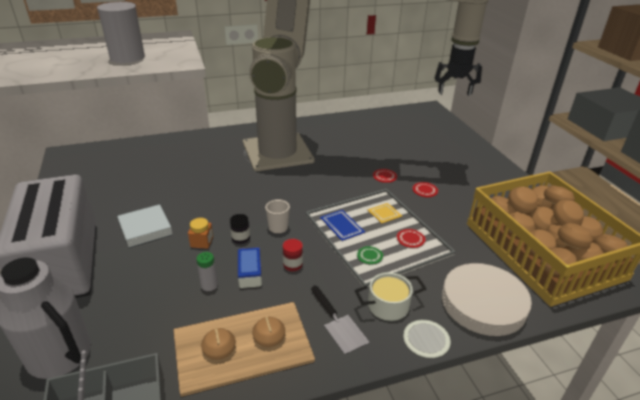

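The top view shows the red-lidded jar (364,140), blue tub (410,143), green shaker (458,132), honey (458,207), dark jar (411,202), and cup (365,210). The red coaster candidates are (220,149), (152,237) and (189,285). The base is near (320,390), so the farthest, and the only one on the tray, is (220,149). Other look-alikes are the black-lidded jar and the red jar, which differ in lid colour. I'll check with close crops.

```bash
python3 - <<'E'
import cv2
f=cv2.imread("pics/top0.png")
cv2.imwrite("pics/obj.png",cv2.resize(f[115:230,340:485],None,fx=5,fy=5,interpolation=cv2.INTER_CUBIC))
cv2.imwrite("pics/tray.png",cv2.resize(f[95:245,185:325],None,fx=4,fy=4,interpolation=cv2.INTER_CUBIC))
E
```

```text
(no output)
```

View pics/obj.png

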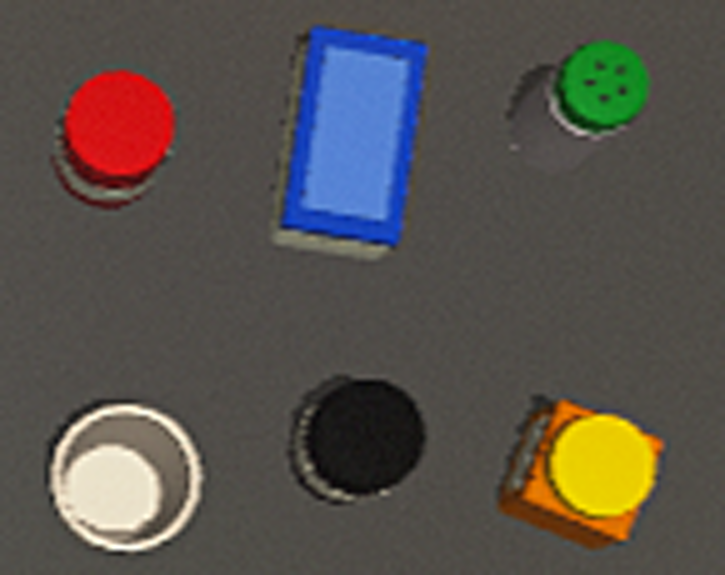

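View pics/tray.png

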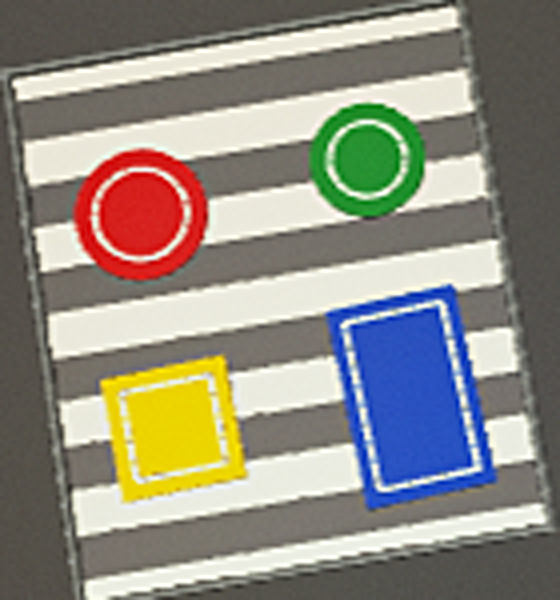

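The crops confirm the choices: red lid (364,140), blue tub (410,142), green cap (461,132), yellow lid on amber (460,208). The only tray coasters are red (220,148), green (277,135), yellow (228,202) and blue (288,195).

```bash
cat > h.py <<'E'
import numpy as np,cv2
from scipy.spatial.transform import Rotation as R
def rot(q): return R.from_quat(np.roll(q,-1)).as_matrix()
def cam(eyes,name,st=None):
    m=eyes.camera_model(name)
    if 'xyz' in m: return m['K'],np.array(m['xyz']),rot(m['orientation'])
    H=m['hand_eye']; Rt=rot(st['orientation'])
    return m['K'],st['position']+Rt@H[:3,3],Rt@H[:3,:3]
def back(c,p,z):
    K,t,Rc=c
    p=np.atleast_2d(p).astype(float)
    d=np.c_[(p[:,0]-K[0,2])/K[0,0],-(p[:,1]-K[1,2])/K[1,1],-np.ones(len(p))]@Rc.T
    return (t+d*((z-t[2])/d[:,2])[:,None])[:,:2]
def proj(c,P):
    K,t,Rc=c; q=(np.atleast_2d(P)-t)@Rc
    return np.c_[K[0,0]*q[:,0]/-q[:,2]+K[0,2],K[1,1]*q[:,1]/q[:,2]+K[1,2]]
HUE={'red':[(0,6),(174,180)],'yellow':[(24,34)],'green':[(50,75)],'blue':[(100,130)],'amber':[(8,23)]}
def blob(rgb,col,box,s=130,v=60):
    x0,y0,x1,y1=box; h=cv2.cvtColor(rgb,cv2.COLOR_RGB2HSV)
    m=np.zeros(h.shape[:2],np.uint8)
    for a,b in HUE[col]: m|=cv2.inRange(h,(a,s,v),(b,255,255))
    k=np.zeros_like(m); k[y0:y1,x0:x1]=m[y0:y1,x0:x1]
    cs=cv2.findContours(k,cv2.RETR_EXTERNAL,cv2.CHAIN_APPROX_NONE)[0]
    return max(cs,key=cv2.contourArea)
def fit(c,cont,z):
    w=back(c,cont[:,0,:],z).astype(np.float32)*1000
    r=cv2.minAreaRect(w); M=cv2.moments(w.reshape(-1,1,2))
    return np.array([M['m10'],M['m01']])/M['m00'],r
E
python3 - <<'E'
from plant import state, eyes, arm
from h import *
f=eyes.grab_frame("top"); c=cam(eyes,"top")
for n,col,box,z in [('jam','red',(345,120,380,155),.07),('tub','blue',(390,110,430,175),.045),('shaker','green',(445,118,475,148),.095),('honeylid','yellow',(440,190,480,230),.068),
 ('redC','red',(195,125,245,170),.008),('yelC','yellow',(205,180,250,225),.008),('grnC','green',(255,115,300,155),.008),('bluC','blue',(260,160,315,225),.008)]:
    ct,r=fit(c,blob(f,col,box),z); print(n,ct.round(1),[np.round(x,1) for x in r])
g=lambda p:(np.array(p)+.5)/5-.5+[340,115]
print('honey corners',back(c,g([(560,402),(662,445),(628,540)]),.052)*1000)
print('dark',back(c,g([(366,436)]),.07)*1000,'cup',back(c,g([(126,477)]),.075)*1000)
print('tray corners',back(c,(np.array([(8,72),(460,5),(550,530),(80,600)])+.5)/4-.5+[185,95],.014)*1000)
print(rot(state()['orientation']).round(3))
E
```

```text
jam [ 595.7 -102.2] [array([ 595.2, -101.3]), array([50.1, 55.8]), np.float64(62.9)]
tub [ 597.9 -217.4] [array([ 597.9, -217.5]), array([ 56.7, 100.4]), np.float64(80.0)]
shaker [ 608.7 -322.3] [array([ 608.6, -322.3]), array([38.8, 38.8]), np.float64(18.4)]
honeylid [ 435.9 -320.6] [array([ 435.8, -320.4]), array([43.5, 45.9]), np.float64(25.9)]
redC [593.5 243.8] [array([593.6, 242.9]), array([80.3, 80.1]), np.float64(45.9)]
yelC [461.1 221.4] [array([461.1, 221.7]), array([76.8, 76.5]), np.float64(11.4)]
grnC [627.7 104.4] [array([627.4, 104.6]), array([68.6, 66.7]), np.float64(0.0)]
bluC [479.8  77.7] [array([479.8,  77.9]), array([123.9,  79.6]), np.float64(12.1)]
honey corners [[ 467.78434665 -307.336095  ]
 [ 447.32937733 -353.72550576]
 [ 403.16498842 -335.79827848]]
dark [[ 449.98266661 -212.87802139]] cup [[ 431.11806401 -102.08497352]]
tray corners [[682.79326185 326.82917948]
 [723.85053289  47.14030201]
 [397.44939659  -5.87499596]
 [357.18484819 274.23498364]]
[[-0.94   0.342 -0.001]
 [ 0.342  0.94  -0.001]
 [ 0.    -0.001 -1.   ]]
```

```bash
cat >> h.py <<'E'
def go(st,x,y,z,yang):
    Rt=rot(st['orientation']); d=Rt.T@(np.array([x,y,z])-st['position']*1000)
    now=np.degrees(np.arctan2(Rt[1,1],Rt[0,1]))
    print('pos',(st['position']*1000).round(1),'yang',now.round(2),'tilt',(np.degrees(Rt[:2,2])).round(2),'-> shift',d.round(1),'len',np.linalg.norm(d).round(),'roll',((now-yang+180)%360-180).round(2))
E
python3 - <<'E'
from plant import state
from h import *
go(state(),540,165,330,80)
E
```

```text
pos [204.9 563.6 303.1] yang 70.01 tilt [-0.03 -0.08] -> shift [-451.1 -260.1  -26.6] len 521.0 roll -9.99
```

Call:
move_arm(motion=[[[-25,-15,-2,-1,1],[-65,-38,-4,-3,1],[-105,-62,-7,-5,1],[-145,-85,-9,-7,1],[-185,-107,-11,-9,1],[-225,-130,-13,-10,1],[-265,-153,-16,-10,1],[-305,-176,-18,-10,1],[-345,-199,-20,-10,1],[-385,-222,-23,-10,1],[-420,-242,-25,-10,1],[-442,-255,-26,-10,1],[-451,-260,-27,-10,1],[-451,-260,-27,-10,1],[-451,-260,-27,-10,1]]])

```text
time_s: 1.65
position: [0.5395, 0.1661, 0.3306]
orientation: [-0.0, 0.087, 0.996, 0.0]
wrist_force: [0.1, -0.3, -0.4]
grip_width: 0.0853
grasp_force: 0.0
```

```bash
python3 - <<'E'
from plant import state, eyes
from h import *
st=state(); f=eyes.grab_frame("wrist"); c=cam(eyes,"wrist",st)
cv2.imwrite("pics/w1.png",f[:,:,::-1])
print(st['time_s'],abs(st['joint_vel']).max())
top=dict(red=(593.5,243.8),yellow=(461,221.5),green=(627.6,104.4),blue=(479.8,77.7))
for n,p in top.items():
    u=proj(c,[[p[0]/1e3,p[1]/1e3,.008]])[0]; r=65
    box=[int(max(0,v)) for v in (u[0]-r,u[1]-r,u[0]+r,u[1]+r)]
    try:
        b=blob(f,n,box,s=110,v=40); ct,q=fit(c,b,.008); print(n,u.round(),ct.round(1),[np.round(x,1) for x in q])
    except Exception as e: print(n,u,e)
go(st,596,-102,330,80)
E
```

```text
1.65 0.018513676697403798
red [384. 200.] [593.3 242.3] [array([593.3, 243. ]), array([80.8, 79.2]), np.float64(80.0)]
yellow [353.  99.] [461.6 220. ] [array([461.8, 219.9]), array([75.6, 76.4]), np.float64(11.4)]
green [286. 240.] [626.8 103.6] [array([626.8, 103.4]), array([68.7, 69.4]), np.float64(79.6)]
blue [241. 135.] [479.8  76.9] [array([479.8,  76.9]), array([123.1,  80. ]), np.float64(12.2)]
pos [539.5 166.1 330.6] yang 80.03 tilt [-0.05  0.02] -> shift [-102.1 -254.3    0.4] len 274.0 roll 0.03
```

View pics/w1.png

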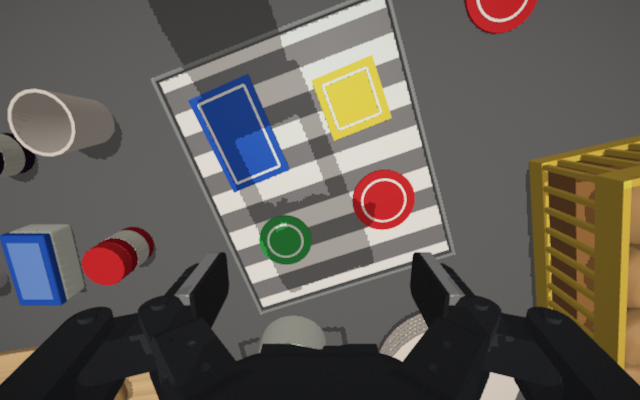

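The wrist view shows the tray coasters at blue (240,132), yellow (352,97), green (286,240) and red (383,199). They agree with the top view within 1.5 mm. Next I survey the objects.

Call:
move_arm(motion=[[[-2,-25,0,0,1],[-5,-65,0,0,1],[-8,-110,0,0,1],[-12,-155,0,0,1],[-16,-200,0,0,1],[-20,-245,0,0,1],[-24,-290,0,0,1],[-28,-325,0,0,1],[-30,-350,0,0,1],[-30,-360,0,0,1],[-30,-360,0,0,1],[-30,-360,0,0,1],[-30,-360,0,0,1]]])

```text
time_s: 3.0
position: [0.5075, -0.1927, 0.331]
orientation: [0.0, 0.086, 0.996, 0.0]
wrist_force: [0.2, 1.0, 0.8]
grip_width: 0.0856
grasp_force: 0.0
```

```bash
python3 - <<'E'
from plant import state, eyes
from h import *
st=state(); f=eyes.grab_frame("wrist"); c=cam(eyes,"wrist",st)
cv2.imwrite("pics/w2.png",f[:,:,::-1])
print(st['time_s'],abs(st['joint_vel']).max())
for n,col,p in [('jam','red',(596,-102,70)),('tub','blue',(598,-217.5,45)),('shaker','green',(608.7,-322.3,95)),('honey','yellow',(435.9,-320.6,68))]:
    u=proj(c,[np.array(p)/1e3])[0]; r=60
    box=[int(max(0,v)) for v in (u[0]-r,u[1]-r,u[0]+r,u[1]+r)]
    try:
        b=blob(f,col,box,s=110,v=40); ct,q=fit(c,b,p[2]/1e3); print(n,u.round(),ct.round(1),[np.round(x,1) for x in q])
    except Exception as e: print(n,u,e)
go(st,596,-102,330,80)
E
```

```text
3.0 0.002977355333669928
jam [410. 241.] [ 592. -108.] [array([ 591.7, -108.5]), array([59. , 49.8]), np.float64(29.2)]
tub [312. 249.] [ 596.3 -218.9] [array([ 596.4, -219. ]), array([55.8, 99. ]), np.float64(80.1)]
shaker [221. 291.] [ 607.5 -309.3] [array([ 608.3, -309.5]), array([16.2, 45.6]), np.float64(68.0)]
honey [188. 134.] [ 436. -322.] [array([ 436.1, -322.2]), array([46.5, 45.3]), np.float64(80.1)]
pos [ 507.5 -192.7  331. ] yang 80.12 tilt [0.01 0.02] -> shift [-71.6 104.6   1. ] len 127.0 roll 0.12
```

View pics/w2.png

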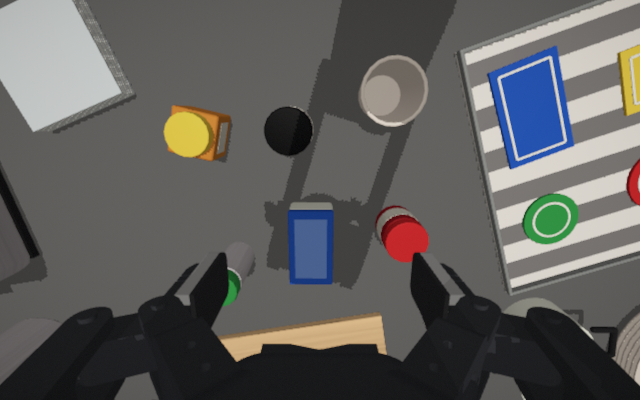

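Wrist view: the tub (311,245), honey (188,134), jam (405,241) and shaker (partly behind the finger, 232,285) match the top view within 2 mm. I'll hover over the jam.

Call:
move_arm(motion=[[[-15,22,0,0,1],[-40,58,20,0,1],[-62,90,55,0,1],[-72,103,90,0,1],[-72,103,120,0,1],[-72,103,131,0,1],[-72,103,131,0,1],[-72,103,131,0,1]]])

```text
time_s: 3.85
position: [0.5965, -0.1056, 0.2016]
orientation: [0.001, 0.087, 0.996, -0.0]
wrist_force: [0.2, -0.2, 0.5]
grip_width: 0.0851
grasp_force: 0.0
```

```bash
cat > lid.py <<'E'
import sys
from plant import state, eyes
from h import *
# lid centre: circle through the lid's outline seen by the wrist camera
name,col,x,y,z=sys.argv[1],sys.argv[2],*map(float,sys.argv[3:6])
st=state(); f=eyes.grab_frame("wrist"); c=cam(eyes,"wrist",st)
u=proj(c,[np.array([x,y,z])/1e3])[0]
cv2.circle(f,tuple(int(v) for v in u),3,(255,255,255),1)
x0,y0=int(np.clip(u[0]-130,0,380)),int(np.clip(u[1]-120,0,160))
cv2.imwrite(f"pics/{name}.png",cv2.resize(f[y0:y0+240,x0:x0+260],None,fx=2.4,fy=2.4)[:,:,::-1])
print('crop at',x0,y0,'expected px',u.round(1),'cam t',st['time_s'])
try: print('fit',fit(c,blob(f,col,[x0,y0,x0+260,y0+240],110,40),z/1e3))
except Exception as e: print(e)
go(st,x,y,z+54,80)
E
python3 lid.py jamw red 596 -102 70
```

```text
crop at 193 96 expected px [324.  216.7] cam t 3.85
fit (array([ 595.46828965, -104.47867195]), ((595.3359985351562, -105.19896697998047), (54.56101608276367, 50.08378601074219), 10.269304275512695))
pos [ 596.5 -105.6  201.6] yang 80.01 tilt [ 0.1  -0.03] -> shift [ 1.2  3.5 77.6] len 78.0 roll 0.01
```

View pics/jamw.png

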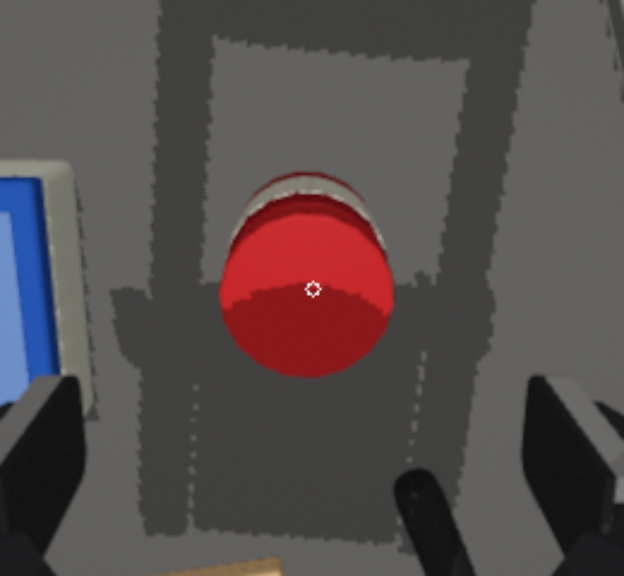

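Call:
move_arm(motion=[[[0,1,15,0,1],[0,1,45,0,1],[0,1,75,0,1],[0,1,95,0,1],[0,1,105,0,1],[0,1,107,0,1],[0,1,107,0,1],[0,1,107,0,0.3],[0,1,107,0,0.3],[0,1,107,0,0.3],[0,1,107,0,0.3],[0,1,107,0,0.3],[0,1,107,0,0.3]]])

```text
time_s: 5.2
position: [0.5972, -0.1048, 0.0946]
orientation: [0.001, 0.087, 0.996, -0.0]
wrist_force: [-0.0, -0.2, 6.4]
grip_width: 0.0507
grasp_force: 62.8
```

Call:
move_arm(motion=[[[0,0,-8,0,0.3],[0,0,-25,0,0.3],[0,0,-50,0,0.3],[1,5,-75,0,0.3],[3,18,-95,0,0.3],[7,38,-105,0,0.3],[12,63,-110,0,0.3],[18,95,-110,0,0.3],[24,130,-110,0,0.3],[31,167,-110,0,0.3],[39,205,-110,0,0.3],[46,243,-110,0,0.3],[52,278,-110,0,0.3],[58,307,-105,0,0.3],[62,328,-95,0,0.3],[64,339,-80,0,0.3],[64,342,-60,0,0.3],[64,342,-42,0,0.3],[64,342,-30,0,0.3],[64,342,-30,0,0.3]]])

```text
time_s: 7.2
position: [0.5909, 0.2425, 0.1203]
orientation: [-0.002, 0.087, 0.996, -0.001]
wrist_force: [-0.8, 0.0, -2.6]
grip_width: 0.0504
grasp_force: 62.8
```

```bash
python3 - <<'E'
from plant import state
from h import *
go(state(),593.4,243,102.5,80); print(state()['grip_width'])
E
```

```text
pos [590.9 242.5 120.3] yang 79.99 tilt [-0.25 -0.09] -> shift [-2.5  1.  17.7] len 18.0 roll -0.01
0.05039865048205276
```

Call:
move_arm(motion=[[[0,0,0,0,0.3],[0,0,0,0,0.3],[0,0,0,0,0.3]]])

```text
time_s: 7.5
position: [0.5932, 0.2436, 0.1244]
orientation: [0.001, 0.087, 0.996, 0.0]
wrist_force: [-0.1, 1.2, -0.9]
grip_width: 0.0509
grasp_force: 62.8
```

Call:
move_arm(motion=[[[0,0,6,0,0.3],[0,-0.5,13,0,0.3],[0,-0.5,17,0,0.3],[0,-0.5,19,0,0.3],[0,-0.5,20.5,0,0.3],[0,-0.5,21.5,0,0.3],[0,-0.5,21.5,0,0.3],[0,-0.5,21.5,0,0.3],[0,-0.5,21.5,0,0.3]]])

```text
time_s: 8.4
position: [0.592, 0.243, 0.1026]
orientation: [-0.0, 0.087, 0.996, -0.0]
wrist_force: [-8.1, -2.6, 9.8]
grip_width: 0.0506
grasp_force: 64.0
```

Call:
move_arm(motion=[[[0,0,0,0,0.7],[0,0,0,0,0.8],[0,0,0,0,0.9],[0,0,0,0,0.9],[0,0,-8,0,0.9],[0,0,-30,0,1],[0,0,-60,0,1],[0,0,-90,0,1],[0,0,-115,0,1],[0,0,-125,0,1],[0,0,-125,0,1],[0,0,-125,0,1],[0,0,-125,0,1]]])

```text
time_s: 9.7
position: [0.5913, 0.2427, 0.2241]
orientation: [-0.002, 0.087, 0.996, -0.001]
wrist_force: [-0.3, 0.2, -0.6]
grip_width: 0.0854
grasp_force: 0.0
```

```bash
python3 lid.py jamp red 593.3 243 78; python3 - <<'E'
from plant import state
from h import *
go(state(),597,-218.2,200,80)
E
```

```text
crop at 190 95 expected px [320.1 215.1] cam t 9.7
fit (array([580.47871104, 245.00643423]), ((581.6629028320312, 245.008056640625), (60.67708206176758, 71.17948150634766), 80.01610565185547))
pos [591.3 242.7 224.1] yang 80.01 tilt [-0.18 -0.06] -> shift [-2.2  0.8 92.1] len 92.0 roll 0.01
pos [591.3 242.7 224.1] yang 80.01 tilt [-0.19 -0.06] -> shift [ -85.6 -452.9   24.6] len 462.0 roll 0.01
```

View pics/jamp.png

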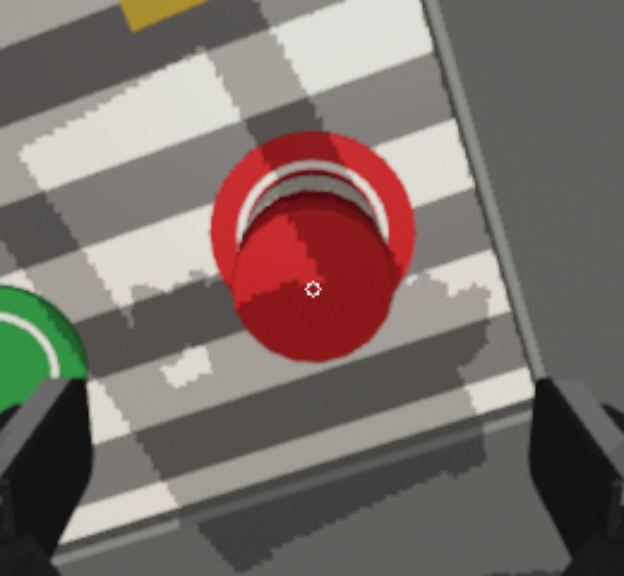

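Call:
move_arm(motion=[[[0,0,0,0,1],[0,0,0,0,1],[0,0,0,0,1],[0,0,0,0,1]]])

```text
time_s: 10.15
position: [0.5923, 0.243, 0.2263]
orientation: [-0.0, 0.087, 0.996, -0.0]
wrist_force: [-0.2, -0.2, 0.3]
grip_width: 0.0857
grasp_force: 0.0
```

```bash
python3 - <<'E'
from plant import state, eyes
from h import *
st=state(); f=eyes.grab_frame("wrist"); c=cam(eyes,"wrist",st)
for n,z,r,col in [('coaster',8,41,(0,255,0)),('ring',8,26,(0,255,255)),('lid',78,25,(255,255,255))]:
    a=np.linspace(0,2*np.pi,90); P=np.c_[593.3+r*np.cos(a),243+r*np.sin(a),0*a+z]/1e3
    if n!='ring': cv2.polylines(f,[np.round(proj(c,P)*16).astype(np.int32)],True,col,1,shift=4)
    print(n,proj(c,[[.5933,.243,z/1e3]]))
cv2.imwrite("pics/jamq.png",cv2.resize(f[130:270,240:400],None,fx=4,fy=4,interpolation=cv2.INTER_CUBIC)[:,:,::-1])
go(st,597,-218.2,200,80)
E
```

```text
coaster [[319.14563474 189.95416512]]
ring [[319.14563474 189.95416512]]
lid [[319.1329193  212.52729834]]
pos [592.3 243.  226.3] yang 80.02 tilt [-0.01 -0.  ] -> shift [ -84.6 -453.4   26.3] len 462.0 roll 0.02
```

View pics/jamq.png

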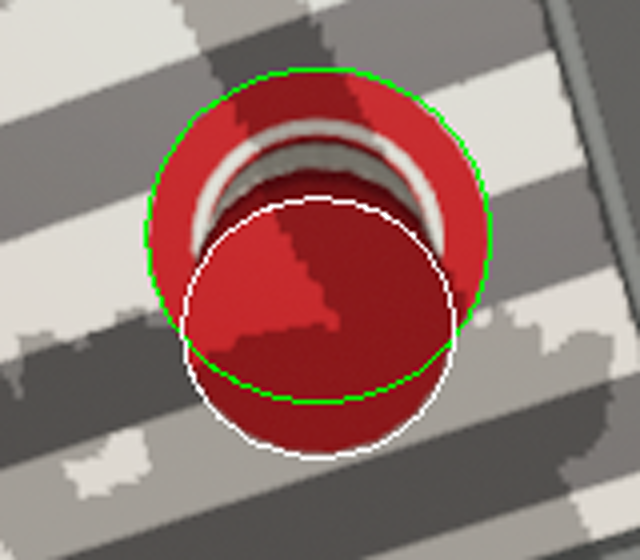

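The overlay shows coaster and lid both concentric with the target within 1 mm, so the jam is placed. Next is the tub.

Call:
move_arm(motion=[[[-4,-22,0,0,1],[-11,-60,0,0,1],[-19,-104,0,0,1],[-28,-150,0,0,1],[-36,-196,0,0,1],[-45,-242,0,0,1],[-54,-288,0,0,1],[-62,-334,5,0,1],[-70,-378,15,0,1],[-77,-416,30,0,1],[-82,-442,45,0,1],[-84,-453,50,0,1],[-84,-454,50,0,1],[-84,-454,50,0,1],[-84,-454,50,0,1],[-84,-454,50,0,1]]])

```text
time_s: 11.8
position: [0.597, -0.2174, 0.1774]
orientation: [0.001, 0.086, 0.996, -0.0]
wrist_force: [-0.7, -0.3, 1.0]
grip_width: 0.0854
grasp_force: 0.0
```

```bash
cat > box.py <<'E'
import sys
from plant import state, eyes
from h import *
col,z,x,y=sys.argv[1],*map(float,sys.argv[2:5])
st=state(); f=eyes.grab_frame("wrist"); c=cam(eyes,"wrist",st)
u=proj(c,[[x/1e3,y/1e3,z/1e3]])[0]
b=blob(f,col,[int(max(0,v)) for v in (u[0]-95,u[1]-95,u[0]+95,u[1]+110)],110,40)
print(cv2.boundingRect(b)); ct,q=fit(c,b,z/1e3); print(ct.round(1),[np.round(v,1) for v in q])
go(st,x,y,z+54,80)
E
python3 box.py blue 45 596.5 -218.7
```

```text
(275, 147, 84, 137)
[ 597.7 -219.4] [array([ 597.7, -219.4]), array([55.2, 99. ]), np.float64(80.1)]
pos [ 597.  -217.4  177.4] yang 80.11 tilt [ 0.08 -0.02] -> shift [ 0.3 -1.3 78.4] len 78.0 roll 0.11
```

Call:
move_arm(motion=[[[-1,-1.5,12,0,1],[-1,-1.5,37,0,1],[-1,-1.5,65,0,1],[-1,-1.5,84,0,1],[-1,-1.5,93,0,1],[-1,-1.5,95,0,1],[-1,-1.5,95,0,1],[-1,-1.5,95,0,0.35],[-1,-1.5,95,0,0.35],[-1,-1.5,95,0,0.35],[-1,-1.5,95,0,0.35],[-1,-1.5,95,0,0.35],[-1,-1.5,95,0,0.35]]])

```text
time_s: 13.15
position: [0.598, -0.2207, 0.0831]
orientation: [0.001, 0.087, 0.996, -0.0]
wrist_force: [-0.8, -0.5, 6.3]
grip_width: 0.055
grasp_force: 65.3
```

```bash
python3 - <<'E'
from plant import state
from h import *
go(state(),479.8,77,120,102.1)
E
```

```text
pos [ 598.  -220.7   83.1] yang 80.01 tilt [ 0.14 -0.06] -> shift [168.  272.7 -37.5] len 322.0 roll -22.09
```

Call:
move_arm(motion=[[[0,0,-8,0,0.35],[0,0,-25,0,0.35],[0,0,-50,0,0.35],[3,5,-75,0,0.35],[10,16,-95,-1,0.35],[22,35,-103,-3,0.35],[38,61,-105,-5,0.35],[56,91,-105,-8,0.35],[76,123,-105,-11,0.35],[96,156,-105,-14,0.35],[115,187,-105,-17,0.35],[132,215,-103,-19,0.35],[147,239,-95,-21,0.35],[158,257,-83,-22,0.35],[165,268,-68,-22.1,0.35],[168,272,-52,-22.1,0.35],[168,272.7,-41,-22.1,0.35],[168,272.7,-37.5,-22.1,0.35],[168,272.7,-37.5,-22.1,0.35],[168,272.7,-37.5,-22.1,0.35]]])

```text
time_s: 15.15
position: [0.4795, 0.077, 0.1198]
orientation: [0.001, -0.105, 0.994, -0.0]
wrist_force: [-0.3, -0.1, -2.3]
grip_width: 0.0551
grasp_force: 64.5
```

Call:
move_arm(motion=[[[0,0,0,0,0.35],[0,0,0,0,0.35],[0,0,0,0,0.35],[0,0,0,0,0.35]]])

```text
time_s: 15.55
position: [0.479, 0.0773, 0.1191]
orientation: [0.0, -0.105, 0.994, -0.0]
wrist_force: [0.5, 0.2, -2.1]
grip_width: 0.0554
grasp_force: 64.5
```

```bash
python3 - <<'E'
from plant import state,eyes
from h import *
st=state(); f=eyes.grab_frame("wrist"); c=cam(eyes,"wrist",st)
zt=(st['position'][2]-.0831)+.045
box=lambda x,y,z,a:np.c_[np.array([[50,28],[50,-28],[-50,-28],[-50,28]])@np.array([[np.cos(a),np.sin(a)],[-np.sin(a),np.cos(a)]])+[x,y],[z]*4]/1e3
P=box(st['position'][0]*1e3,st['position'][1]*1e3,zt*1e3,np.radians(12.1))
cv2.polylines(f,[np.round(proj(c,P)*16).astype(np.int32)],True,(255,255,255),1,shift=4)
P=box(479.8,77,8,np.radians(12.1))
cv2.polylines(f,[np.round(proj(c,P)*16).astype(np.int32)],True,(0,255,0),1,shift=4)
cv2.imwrite("pics/tubh.png",cv2.resize(f[60:310,180:450],None,fx=2.4,fy=2.4,interpolation=cv2.INTER_CUBIC)[:,:,::-1])
go(st,479.8,77,91.1,102.1)
E
```

```text
pos [479.   77.3 119.1] yang 102.11 tilt [0.02 0.  ] -> shift [-0.7 -0.5 28. ] len 28.0 roll 0.01
```

View pics/tubh.png

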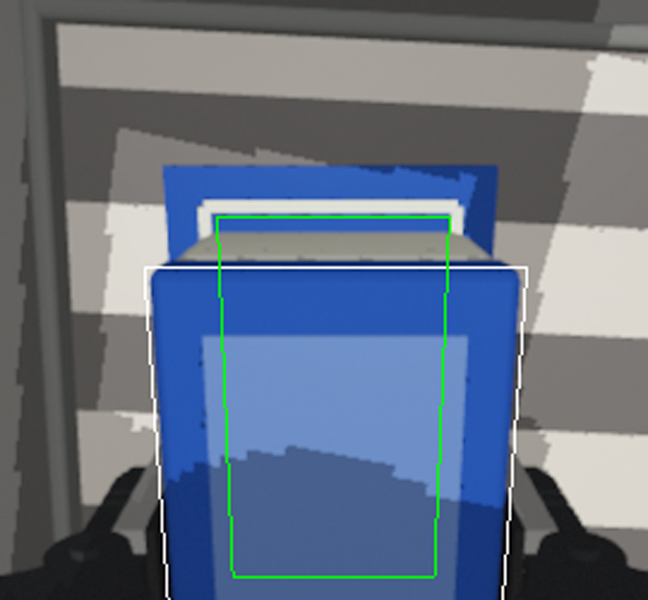

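The tub sits centred in the grip (edges at 152 and 520, overlay centre 336). The outline centre is at 331 against 333 predicted, so I shift 1.2 mm in −y while lowering.

Call:
move_arm(motion=[[[-0.3,-0.5,7,0,0.35],[-0.7,-1.2,15,0,0.35],[-0.7,-1.2,21,0,0.35],[-0.7,-1.2,24.5,0,0.35],[-0.7,-1.2,26.5,0,0.35],[-0.7,-1.2,27.5,0,0.35],[-0.7,-1.2,28,0,0.35],[-0.7,-1.2,28,0,0.35],[-0.7,-1.2,28,0,0.35]]])

```text
time_s: 16.5
position: [0.4801, 0.0764, 0.0911]
orientation: [0.0, -0.106, 0.994, -0.0]
wrist_force: [-1.3, 0.0, -1.1]
grip_width: 0.0553
grasp_force: 64.7
```

Call:
move_arm(motion=[[[0,0,0.6,0,0.35],[0,0,0.6,0,0.35],[0,0,0.6,0,0.75],[0,0,0.6,0,0.85],[0,0,0.6,0,0.95],[0,0,0.6,0,0.95],[0,0,-7,0,0.95],[0,0,-30,0,1],[0,0,-60,0,1],[0,0,-90,0,1],[0,0,-120,0,1],[0,0,-140,0,1],[0,0,-145,0,1],[0,0,-145,0,1],[0,0,-145,0,1],[0,0,-145,0,1],[0,0,-145,0,1]]])

```text
time_s: 18.2
position: [0.4791, 0.0763, 0.2345]
orientation: [-0.001, -0.106, 0.994, 0.0]
wrist_force: [-0.0, -1.1, 0.3]
grip_width: 0.0852
grasp_force: 0.0
```

```bash
cat > chk.py <<'E'
from plant import state,eyes
from h import *
def ov(tag,x,y,a,hx,hy,z,cx,cy,crop,s):
    st=state(); f=eyes.grab_frame("wrist"); c=cam(eyes,"wrist",st); a=np.radians(a)
    for (h1,h2,zz,col) in [(hx,hy,z,(255,255,255)),(cx,cy,8,(0,255,0))]:
        t=np.linspace(0,2*np.pi,80)
        q=np.array([[h1,h2],[h1,-h2],[-h1,-h2],[-h1,h2]]) if h2 else h1*np.c_[np.cos(t),np.sin(t)]
        P=np.c_[q@np.array([[np.cos(a),np.sin(a)],[-np.sin(a),np.cos(a)]])+[x,y],[zz]*len(q)]/1e3
        cv2.polylines(f,[np.round(proj(c,P)*16).astype(np.int32)],True,col,1,shift=4)
    x0,y0,x1,y1=crop
    cv2.imwrite(f"pics/{tag}.png",cv2.resize(f[y0:y1,x0:x1],None,fx=s,fy=s,interpolation=cv2.INTER_CUBIC)[:,:,::-1])
    return st
E
python3 - <<'E'
from chk import *
st=ov('tubp',479.8,76.9,12.1,50,28,53,62,40,(230,110,410,290),3.3)
go(st,436,-321.3,200,-23)
E
```

```text
pos [479.1  76.3 234.5] yang 102.12 tilt [-0.14 -0.01] -> shift [ 125.5 -379.7   34.7] len 401.0 roll 125.12
```

View pics/tubp.png

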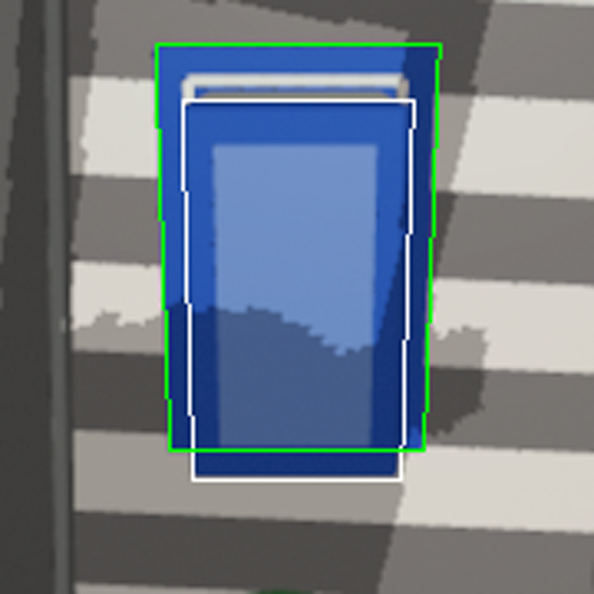

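The tub lies within about 1 mm of its outline and lined up with it. Next is the honey jar, with the closing line at 67°.

Call:
move_arm(motion=[[[6,-19,0,2,1],[17,-52,0,6,1],[31,-94,0,11,1],[46,-138,0,16,1],[60,-182,0,21,1],[75,-226,0,26,1],[89,-270,0,30,1],[103,-312,5,33,1],[115,-348,12,35,1],[123,-371,20,35,1],[125.5,-379.7,28,35,1],[125.5,-379.7,30,35,1],[125.5,-379.7,30,35,1],[125.5,-379.7,30,35,1],[125.5,-379.7,30,35,1],[125.5,-379.7,30,35,1]]])

```text
time_s: 19.85
position: [0.4372, -0.3206, 0.2065]
orientation: [0.0, 0.198, 0.98, -0.0]
wrist_force: [0.2, -0.7, 0.5]
grip_width: 0.085
grasp_force: 0.0
```

```bash
python3 - <<'E'
from chk import *
st=state(); f=eyes.grab_frame("wrist"); c=cam(eyes,"wrist",st)
u=proj(c,[[.436,-.3213,.068]])[0].astype(int); b=[int(v) for v in (u[0]-80,u[1]-90,u[0]+80,u[1]+80)]
ct,q=fit(c,blob(f,'yellow',b,110,40),.068); print(ct,q)
st=ov('honw',*ct,67,26,26,52,24,0,(230,110,410,290),3.3)
go(st,*ct,82,67)
E
```

```text
[ 430.22105469 -308.02135094] ((428.0050354003906, -309.85186767578125), (34.563690185546875, 17.699796676635742), 17.734189987182617)
pos [ 437.2 -320.7  206.4] yang 67.17 tilt [ 0.04 -0.03] -> shift [ 11.4   9.  124.4] len 125.0 roll 0.17
```

View pics/honw.png

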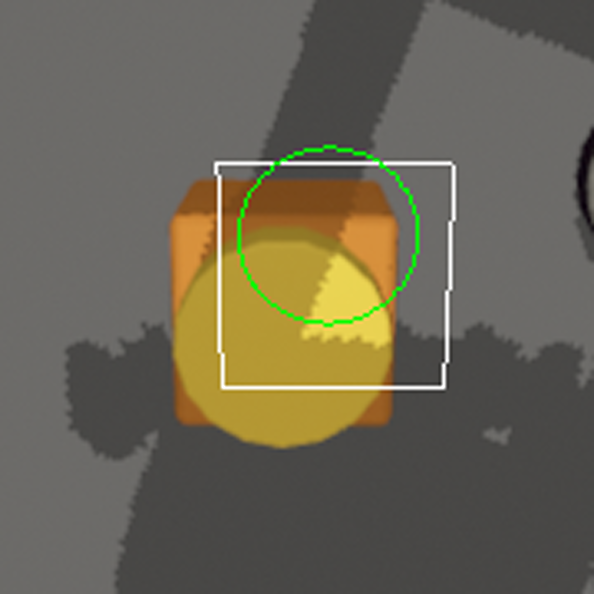

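The jar's amber top face spans (170–397, 213) to (176–391, 425), square to the picture, and its lid centre is at (282.5, 340) in the crop. The yellow fit was broken by shadow, so I use these readings.

```bash
python3 - <<'E'
from chk import *
st=state(); c=cam(eyes,"wrist",st)
g=lambda p:(np.array(p)+.5)/3.3-.5+[230,110]
q=back(c,g([(170,213),(397,213),(391,425),(176,425)]),.052)*1e3
print(q.round(1),q.mean(0)); d=q[1]-q[0]; print(np.hypot(*d),np.degrees(np.arctan2(d[1],d[0])))
l=back(c,g([(282.5,340)]),.068)*1e3; print(l)
go(st,*((q.mean(0)+l[0])/2),82,67.1)
E
```

```text
[[ 401.9 -336. ]
 [ 421.5 -289.5]
 [ 468.3 -309.2]
 [ 448.6 -356. ]] [ 435.08507967 -322.70666672]
50.478254626180615 67.15318643976418
[[ 434.22429846 -322.37393784]]
pos [ 437.1 -320.9  206.3] yang 67.16 tilt [ 0.03 -0.02] -> shift [  1.7  -2.5 124.3] len 124.0 roll 0.06
```

Call:
move_arm(motion=[[[1.5,-2.5,12,0,1],[1.5,-2.5,37,0,1],[1.5,-2.5,70,0,1],[1.5,-2.5,98,0,1],[1.5,-2.5,115,0,1],[1.5,-2.5,122,0,1],[1.5,-2.5,123,0,1],[1.5,-2.5,123,0,1],[1.5,-2.5,123,0,0.3],[1.5,-2.5,123,0,0.3],[1.5,-2.5,123,0,0.3],[1.5,-2.5,123,0,0.3],[1.5,-2.5,123,0,0.3],[1.5,-2.5,123,0,0.3]]])

```text
time_s: 21.35
position: [0.4351, -0.3236, 0.0842]
orientation: [0.001, 0.198, 0.98, -0.001]
wrist_force: [-0.2, 0.3, 6.9]
grip_width: 0.0514
grasp_force: 63.7
```

```bash
python3 - <<'E'
from plant import state
from h import *
go(state(),461.7,220,118,101.6)
E
```

```text
pos [ 435.1 -323.6   84.2] yang 67.12 tilt [ 0.1  -0.09] -> shift [186.8 511.1 -34.6] len 545.0 roll -34.48
```

Call:
move_arm(motion=[[[0,0,-8,0,0.3],[0,0,-25,0,0.3],[0,0,-50,0,0.3],[0,0,-80,0,0.3],[0,0,-110,-1,0.3],[3,8,-135,-2,0.3],[9,24,-147,-4,0.3],[18,49,-150,-6,0.3],[29,80,-150,-8,0.3],[42,115,-150,-11,0.3],[56,152,-150,-14,0.3],[70,191,-150,-17,0.3],[84,230,-150,-20,0.3],[98,269,-150,-23,0.3],[113,308,-150,-26,0.3],[127,347,-150,-29,0.3],[141,386,-150,-31,0.3],[154,422,-150,-33,0.3],[166,455,-150,-34,0.3],[175,480,-150,-34.5,0.3]]])

```text
time_s: 23.35
position: [0.4591, 0.1894, 0.2329]
orientation: [-0.0, -0.102, 0.995, 0.0]
wrist_force: [1.1, -1.2, -2.2]
grip_width: 0.0516
grasp_force: 63.0
```

```bash
python3 - <<'E'
from plant import state
from h import *
go(state(),461.7,220,118,101.6)
E
```

```text
pos [459.1 189.4 232.9] yang 101.73 tilt [-0.03  0.01] -> shift [ -8.8  29.4 114.9] len 119.0 roll 0.13
```

Call:
move_arm(motion=[[[-3,11,5,0,0.3],[-7,22,20,0,0.3],[-9,28,45,0,0.3],[-9,29,75,0,0.3],[-9,29,100,0,0.3],[-9,29,112,0,0.3],[-9,29,115,0,0.3],[-9,29,115,0,0.3],[-9,29,115,0,0.3],[-9,29,115,0,0.3],[-9,29,115,0,0.3]]])

```text
time_s: 24.45
position: [0.4635, 0.2177, 0.119]
orientation: [0.001, -0.101, 0.995, 0.0]
wrist_force: [0.0, 0.4, -2.6]
grip_width: 0.0513
grasp_force: 63.1
```

```bash
python3 - <<'E'
from chk import *
st=state(); p=st['position']*1e3; dz=p[2]-83.3
f=eyes.grab_frame("wrist"); c=cam(eyes,"wrist",st)
go(st,461.7,220,91.5,101.6)
b=blob(f,'yellow',[200,0,460,150],110,40); print(cv2.boundingRect(b))
R2=lambda a:np.array([[np.cos(a),np.sin(a)],[-np.sin(a),np.cos(a)]])
S=np.array([[1,1],[1,-1],[-1,-1],[-1,1]])
for h,x,y,z,a,col in [(26,p[0],p[1],52+dz,11.7,(255,255,255)),(38,461.7,220,8,11.6,(0,255,0))]:
    P=np.c_[h*S@R2(np.radians(a))+[x,y],[z]*4]/1e3
    cv2.polylines(f,[np.round(proj(c,P)*16).astype(np.int32)],True,col,1,shift=4)
cv2.imwrite("pics/honh.png",cv2.resize(f[80:290,220:430],None,fx=2.8,fy=2.8,interpolation=cv2.INTER_CUBIC)[:,:,::-1])
E
```

```text
pos [463.5 217.7 119. ] yang 101.61 tilt [0.1  0.04] -> shift [ 1.4  2.6 27.5] len 28.0 roll 0.01Traceback (most recent call last):
  File "<stdin>", line 5, in <module>
  File "h.py", line 24, in blob
    return max(cs,key=cv2.contourArea)
ValueError: max() iterable argument is empty
```

Call:
move_arm(motion=[[[1.5,2.5,0,0,0.3],[1.5,2.5,0,0,0.3],[1.5,2.5,0,0,0.3]]])

```text
time_s: 24.8
position: [0.4607, 0.2198, 0.1179]
orientation: [-0.0, -0.101, 0.995, -0.0]
wrist_force: [-0.1, 0.7, -1.7]
grip_width: 0.0517
grasp_force: 63.1
```

```bash
python3 - <<'E'
from chk import *
st=state(); p=st['position']*1e3; dz=p[2]-83.3
f=eyes.grab_frame("wrist"); c=cam(eyes,"wrist",st)
go(st,461.7,220,91.5,101.6)
R2=lambda a:np.array([[np.cos(a),np.sin(a)],[-np.sin(a),np.cos(a)]])
S=np.array([[1,1],[1,-1],[-1,-1],[-1,1]])
for h,x,y,z,a,col in [(26,p[0],p[1],52+dz,11.7,(255,255,255)),(38,461.7,220,8,11.6,(0,255,0))]:
    P=np.c_[h*S@R2(np.radians(a))+[x,y],[z]*4]/1e3
    cv2.polylines(f,[np.round(proj(c,P)*16).astype(np.int32)],True,col,1,shift=4)
cv2.imwrite("pics/honh.png",cv2.resize(f[80:290,220:430],None,fx=2.8,fy=2.8,interpolation=cv2.INTER_CUBIC)[:,:,::-1])
E
```

```text
pos [460.7 219.8 117.9] yang 101.63 tilt [-0. -0.] -> shift [-1.   0.  26.4] len 26.0 roll 0.03
```

View pics/honh.png

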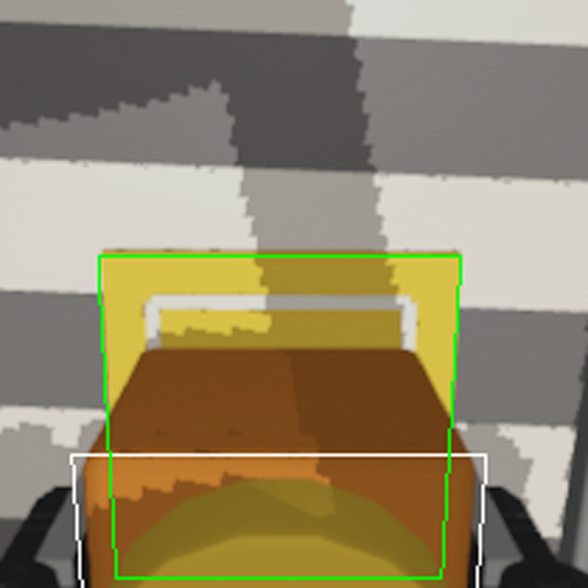

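Jar and coaster are concentric (jar centre 279.5, outline 281) and square to each other, so I lower it.

Call:
move_arm(motion=[[[0,0,7,0,0.3],[0,0,14,0,0.3],[-0.3,0.2,20,0,0.3],[-0.3,0.2,23.5,0,0.3],[-0.3,0.2,25.5,0,0.3],[-0.3,0.2,26,0,0.3],[-0.3,0.2,26.5,0,0.3],[-0.3,0.2,26.5,0,0.3],[-0.3,0.2,26.5,0,0.3]]])

```text
time_s: 25.75
position: [0.4607, 0.2198, 0.0922]
orientation: [-0.001, -0.101, 0.995, -0.0]
wrist_force: [-9.5, -3.4, 11.8]
grip_width: 0.0516
grasp_force: 64.8
```

Call:
move_arm(motion=[[[0,0,0,0,0.7],[0,0,0,0,0.8],[0,0,0,0,0.9],[0,0,0,0,0.9],[0,0,-8,0,0.9],[0,0,-30,0,1],[0,0,-65,0,1],[0,0,-100,0,1],[0,0,-130,0,1],[0,0,-145,0,1],[0,0,-150,0,1],[0,0,-150,0,1],[0,0,-150,0,1],[0,0,-150,0,1]]])

```text
time_s: 27.15
position: [0.4603, 0.2196, 0.2394]
orientation: [-0.002, -0.101, 0.995, -0.0]
wrist_force: [0.5, -0.1, 0.1]
grip_width: 0.0853
grasp_force: 0.0
```

```bash
python3 - <<'E'
from chk import *
st=state(); f=eyes.grab_frame("wrist"); c=cam(eyes,"wrist",st)
h=cv2.cvtColor(f,cv2.COLOR_RGB2HSV)
u=proj(c,[[.4617,.22,.06]])[0].astype(int); print(u)
m=cv2.inRange(h,(4,120,40),(35,255,255)); am=cv2.inRange(h,(4,120,40),(20,255,255))
k=np.zeros_like(am); k[u[1]-70:u[1]+70,u[0]-60:u[0]+60]=am[u[1]-70:u[1]+70,u[0]-60:u[0]+60]
pts=np.argwhere(k)[:,::-1]; x0,y0=pts.min(0); x1,y1=pts.max(0); print('amber px',x0,x1,y0,y1)
# row-wise edges of amber top face, 1/3 down
for r in range(u[1]-10,u[1]+35,9):
    xs=np.flatnonzero(k[r]); print(r,xs.min(),xs.max(),(back(c,[[xs.min()-.5,r],[xs.max()+.5,r]],.06)*1e3).round(1).tolist())
cv2.imwrite("pics/honp.png",cv2.resize(f[u[1]-90:u[1]+90,u[0]-90:u[0]+90],None,fx=3.3,fy=3.3,interpolation=cv2.INTER_CUBIC)[:,:,::-1])
go(st,608.2,-323.5,240,80)
E
```

```text
[319 202]
amber px 289 350 163 229
192 289 349 [[458.2, 193.1], [448.0, 242.6]]
201 289 349 [[465.9, 194.4], [455.6, 244.4]]Traceback (most recent call last):
  File "<stdin>", line 10, in <module>
    return umr_minimum(a, axis, None, out, keepdims, initial, where)
ValueError: zero-size array to reduction operation minimum which has no identity
```

```bash
python3 - <<'E'
from chk import *
st=state(); f=eyes.grab_frame("wrist"); c=cam(eyes,"wrist",st)
S=np.array([[1,1],[1,-1],[-1,-1],[-1,1]]); a=np.radians(11.6); R2=np.array([[np.cos(a),np.sin(a)],[-np.sin(a),np.cos(a)]])
for h,z,col in [(26,60,(255,255,255)),(38,8,(0,255,0))]:
    P=np.c_[h*S@R2+[461.7,220],[z]*4]/1e3
    cv2.polylines(f,[np.round(proj(c,P)*16).astype(np.int32)],True,col,1,shift=4)
cv2.imwrite("pics/honp.png",cv2.resize(f[120:260,250:390],None,fx=2.8,fy=2.8,interpolation=cv2.INTER_CUBIC)[:,:,::-1])
go(st,608.2,-323.5,240,80)
E
```

```text
pos [460.4 219.7 239.6] yang 101.62 tilt [-0.16 -0.06] -> shift [-3.550e+01 -5.618e+02 -3.000e-01] len 563.0 roll 21.62
```

Call:
move_arm(motion=[[[-1,-18,0,1,1],[-3,-50,0,3,1],[-6,-92,0,6,1],[-9,-136,0,9,1],[-11,-180,0,12,1],[-14,-224,0,14,1],[-17,-268,0,16,1],[-20,-312,0,18,1],[-22,-356,0,20,1],[-25,-400,0,21.6,1],[-28,-444,0,21.6,1],[-31,-486,0,21.6,1],[-33,-522,0,21.6,1],[-35,-548,0,21.6,1],[-35.5,-560,0,21.6,1],[-35.5,-562,0,21.6,1],[-35.5,-562,0,21.6,1],[-35.5,-562,0,21.6,1],[-35.5,-562,0,21.6,1],[-35.5,-562,0,21.6,1]]])

```text
time_s: 29.25
position: [0.6092, -0.3224, 0.2417]
orientation: [0.0, 0.086, 0.996, -0.0]
wrist_force: [0.7, -0.6, -0.5]
grip_width: 0.0855
grasp_force: 0.0
```

```bash
cat > grn.py <<'E'
import sys
from chk import *
x,y,z=map(float,sys.argv[1:4])
st=state(); f=eyes.grab_frame("wrist"); c=cam(eyes,"wrist",st)
u=proj(c,[[x/1e3,y/1e3,z/1e3]])[0]; print('exp px',u)
b=blob(f,'green',[int(max(0,v)) for v in (u[0]-60,u[1]-60,u[0]+60,u[1]+60)],100,25)
print(cv2.boundingRect(b),fit(c,b,z/1e3))
w=back(c,b[:,0,:],z/1e3).astype(np.float32)*1e3; print('encl',cv2.minEnclosingCircle(w))
go(st,x,y,114,80)
E
python3 grn.py 608.2 -323.5 95
```

```text
exp px [317.26880818 210.76754423]
(290, 182, 53, 55) (array([ 607.15697583, -324.40861121]), ((607.21728515625, -324.2845153808594), (38.31820297241211, 41.429786682128906), 80.07148742675781))
encl ((607.0872802734375, -324.1878662109375), 20.87770652770996)
pos [ 609.2 -322.4  241.7] yang 80.08 tilt [ 0.01 -0.  ] -> shift [  0.8  -1.2 127.7] len 128.0 roll 0.08
```

Call:
move_arm(motion=[[[0.5,-1.7,12,0,1],[0.5,-1.7,37,0,1],[0.5,-1.7,70,0,1],[0.5,-1.7,100,0,1],[0.5,-1.7,120,0,1],[0.5,-1.7,130,0,1],[0.5,-1.7,131,0,1],[0.5,-1.7,131,0,1],[0.5,-1.7,131,0,0.2],[0.5,-1.7,131,0,0.2],[0.5,-1.7,131,0,0.2],[0.5,-1.7,131,0,0.2],[0.5,-1.7,131,0,0.2],[0.5,-1.7,131,0,0.2],[0.5,-1.7,131,0,0.2]]])

```text
time_s: 30.8
position: [0.609, -0.3252, 0.1118]
orientation: [0.001, 0.087, 0.996, -0.0]
wrist_force: [-0.4, 1.4, 5.7]
grip_width: 0.0408
grasp_force: 60.5
```

```bash
python3 - <<'E'
from plant import state
from h import *
go(state(),626.8,103.6,145,80)
E
```

```text
pos [ 609.  -325.2  111.8] yang 80.02 tilt [ 0.1  -0.06] -> shift [ 56.7 425.4 -33.6] len 431.0 roll 0.02
```

Call:
move_arm(motion=[[[0,0,-8,0,0.2],[0,0,-25,0,0.2],[0,0,-45,0,0.2],[1,6,-65,0,0.2],[2,18,-78,0,0.2],[5,38,-80,0,0.2],[9,66,-80,0,0.2],[14,102,-80,0,0.2],[19,142,-80,0,0.2],[24,183,-80,0,0.2],[30,225,-80,0,0.2],[36,267,-80,0,0.2],[41,308,-80,0,0.2],[46,345,-80,0,0.2],[50,378,-78,0,0.2],[53,402,-70,0,0.2],[56,417,-58,0,0.2],[56.5,424,-46,0,0.2],[56.5,425.5,-37,0,0.2],[56.5,425.5,-34,0,0.2]]])

```text
time_s: 32.8
position: [0.6252, 0.1031, 0.142]
orientation: [-0.002, 0.087, 0.996, -0.0]
wrist_force: [-0.9, -0.2, -1.9]
grip_width: 0.0407
grasp_force: 60.8
```

Call:
move_arm(motion=[[[0,0,0,0,0.2],[0,0,0,0,0.2],[0,0,0,0,0.2],[0,0,0,0,0.2],[0,0,0,0,0.2]]])

```text
time_s: 33.3
position: [0.6267, 0.1036, 0.1449]
orientation: [0.0, 0.087, 0.996, 0.0]
wrist_force: [0.1, 0.9, -2.1]
grip_width: 0.0411
grasp_force: 60.8
```

```bash
python3 - <<'E'
from plant import state
from h import *
go(state(),626.7,103.6,119.5,80)
E
```

```text
pos [626.7 103.6 144.9] yang 79.99 tilt [0.04 0.  ] -> shift [-0.  -0.  25.4] len 25.0 roll -0.01
```

Call:
move_arm(motion=[[[0,0,7,0,0.2],[0,0,14,0,0.2],[0,0,20,0,0.2],[0,0,23,0,0.2],[0,0,24.5,0,0.2],[0,0,25,0,0.2],[0,0,25.5,0,0.2],[0,0,25.5,0,0.2],[0,0,25.5,0,0.2]]])

```text
time_s: 34.2
position: [0.6262, 0.1039, 0.1199]
orientation: [-0.0, 0.087, 0.996, -0.0]
wrist_force: [-5.8, -1.0, 8.5]
grip_width: 0.0407
grasp_force: 61.3
```

Contact is made. I release, lift, and back off to look.

Call:
move_arm(motion=[[[0,0,0,0,0.6],[0,0,0,0,0.7],[0,0,0,0,0.8],[0,0,0,0,0.9],[0,0,-8,0,0.9],[0,0,-30,0,1],[0,0,-65,0,1],[0,0,-100,0,1],[0,0,-130,0,1],[0,0,-145,0,1],[0,0,-150,0,1],[0,0,-150,0,1],[0,0,-150,0,1],[0,0,-150,0,1],[0,0,-150,0,1],[0,0,-150,0,1]]])

```text
time_s: 35.8
position: [0.6261, 0.1038, 0.2679]
orientation: [-0.001, 0.087, 0.996, -0.0]
wrist_force: [-0.1, 0.3, 0.4]
grip_width: 0.0852
grasp_force: 0.0
```

```bash
python3 - <<'E'
from chk import *
st=ov('shkp',626.8,103.6,0,21,0,103,36,0,(250,120,390,260),2.8)
go(st,500,155,300,101.6)
E
```

```text
pos [626.1 103.8 267.9] yang 80.01 tilt [-0.08 -0.01] -> shift [133.1  28.5 -31.9] len 140.0 roll -21.59
```

Call:
move_arm(motion=[[[20,8,0,-2,1],[50,21,0,-6,1],[90,38,0,-11,1],[130,55,5,-16,1],[165,70,12,-20,1],[183,78,20,-21.6,1],[188,80,20,-21.6,1],[188,80,20,-21.6,1],[188,80,20,-21.6,1],[188,80,20,-21.6,1],[188,80,20,-21.6,1],[188,80,20,-21.6,1],[188,80,20,-21.6,1]]])

```text
time_s: 37.15
position: [0.4554, 0.215, 0.2489]
orientation: [-0.0, -0.101, 0.995, -0.0]
wrist_force: [0.8, 0.4, 0.0]
grip_width: 0.0851
grasp_force: 0.0
```

```bash
python3 - <<'E'
from chk import *
st=state(); f=eyes.grab_frame("wrist"); c=cam(eyes,"wrist",st)
print(st['position'],abs(st['joint_vel']).max())
S=np.array([[1,1],[1,-1],[-1,-1],[-1,1]]); a=np.radians(11.6); R2=np.array([[np.cos(a),np.sin(a)],[-np.sin(a),np.cos(a)]])
for h,z,col in [(26,60,(255,255,255)),(38,8,(0,255,0))]:
    P=np.c_[h*S@R2+[461.7,220],[z]*4]/1e3
    cv2.polylines(f,[np.round(proj(c,P)*16).astype(np.int32)],True,col,1,shift=4)
A=cv2.resize(f[120:260,250:390],(400,400),interpolation=cv2.INTER_CUBIC)[:,:,::-1]
B=cv2.resize(cv2.imread("pics/shkp.png"),(400,400))
t=eyes.grab_frame("top")[:,:,::-1]
C=cv2.resize(t[90:240,180:480],(400,200))
sc=cv2.resize(eyes.grab_frame("scene")[:,:,::-1][150:330,150:510],(400,200))
cv2.imwrite("pics/final.png",np.vstack([np.hstack([A,B]),np.hstack([C,sc])]))
E
```

```text
[0.45537341 0.21497665 0.24885635] 0.005282393892223009
```

View pics/final.png

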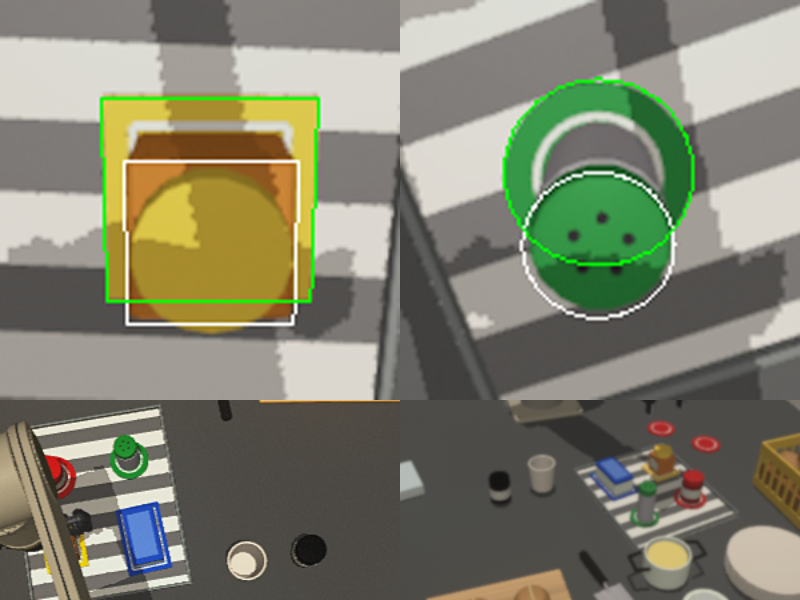

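The final montage shows the honey jar (edges 126–297 against overlay 126–299) and the shaker (cap centre 598, ring 597) centred within about 1 mm. The tub and jam are in place, and the cup and black-lidded jar still stand. I'm handing in.

```bash
python3 -c "
from plant import arm
print(arm.close_job())"
```

```text
the job is handed in; nothing more can be done
None
```

The job is handed in: the jam jar, honey jar, herb shaker and margarine tub each stand upright and released on their own coaster, about 1 mm from centre by the wrist camera, with the honey jar and tub lined up; the cup and black-lidded jar still stand in place, at about 37 s of the 115 s allowed.

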